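# Seat a specimen and hold the loupe at its focus mark

### The job

Set the round specimen flat on the bottom of the round nest in the blue inspection plate, putting it down rather than dropping it, and let go of it. Then take the loupe from its rest by the handle and finish while still holding it in the gripper: steady and level, the lens centred over the seated specimen and at the same height as the middle of the orange collar on the post, touching nothing else. Keep the lens off the specimen, do not shift the collar, and leave the square specimen, the beaker and the jar where they stand.

Things in the scene. Friction and masses are not known exactly. Their poses are not given: they have to be found in the camera images.
- specimen_center (a point): centre (half-way up) of the round specimen to be seated: an upright black resin disc, diameter 40 mm, 24 mm tall, with a round copper face on top; about 60 g; z axis up. It starts on the bench on the robot's left.
- square_specimen_center (a point): centre (half-way up) of the square specimen, a bystander: black resin, 40 x 40 x 24 mm, with a rectangular steel face on top; it stands on the bench near the round one, either nearer the robot or farther.
- plate: blue inspection plate fixed to the bench, 100 mm (its x) by 160 mm (its y) by 20 mm high; origin at the centre of its underside, z up. It has two nests 8 mm deep with white floors: a round one, and a square one (46 x 46 mm) centred at (-12, -30) mm. At (38, -68) mm stands a steel post, 10 mm thick, its top 140 mm above the bench, which carries the orange collar.
- round_nest (a point): centre of the mouth of the round nest, at the plate's top face, 20 mm above the bench: diameter 46 mm, 8 mm deep, at (-12, 42) mm in the plate's frame. The seated specimen's centre is 4 mm above this point and its top face 16 mm above it.
- focus_mark (a point): middle of the orange collar (diameter 19 mm, 8 mm tall) on the post: it marks the focal height for the middle of the lens. The collar stands 90 to 120 mm above the bench, a different height each time; it can slip along the post if pushed.
- loupe_grip (a point): the place to grip the loupe: middle of its yellow handle, half-way up, 34 mm above the bench at the start. The handle is 16 mm wide, 18 mm tall, 104 mm long (-62 to +42 mm along the loupe's x axis); x points along the handle to the lens, z up. The loupe is rigid, about 130 g, and balances some 10 to 20 mm towards the lens from this point. It starts lying level on the grey rest.
- rest: grey rest of the loupe, fixed to the bench on the robot's right; origin under the loupe's grip point, x along the handle to the lens. Base 170 x 50 mm, 6 mm high, with two supports: one under the lens (60 to 90 mm along x), one under the handle's tail (-62 to -47 mm); between them the handle is free on both sides, and there are 19 mm below it.
- lens_center (a point): centre of the loupe's lens, half-way through its thickness, 70 mm along the loupe's x axis from the grip point and at the same height; glass in a black ring, outer diameter 60 mm, 12 mm thick (6 mm above and below this point). Axes as for the grip point: z is the lens's axis.
- beaker: glass beaker, a bystander: 70 mm across, 90 mm tall; origin at the centre of its underside; beyond the plate on the robot's left.
- jar: amber jar with a white cap, a bystander: 56 mm across, 70 mm tall; origin at the centre of its underside; beyond the loupe on the robot's right.
There are look-alikes about, which are no part of the job. Several things look just like the rest: the one meant starts farthest to the robot's right. Of the things shaped like the plate, the blue one is meant.

How it is judged:
By the outcome, as a careful person would: the job done as asked, in the order asked, and still so for the second after the job is handed in, while the arm keeps its last pose, push and grip.
It also fails if it takes over 58 s, if anything falls off the work surface, if the arm or the gripper's body presses on something with over 40 N, if the wrist force passes 120 N, or if a joint passes its speed limit or range.

### The arm

A 6-joint arm with a two-finger parallel gripper is mounted at the origin on the work surface. World frame = base frame: x ahead of the robot, y to its left, z up, the work surface at z = 0. Lengths are in mm, angles in rad, forces in N, time in s.
With the tool pointing down it reaches from about 350 to 775 mm from the base axis. Payload 7.3 kg.
Tool frame: the origin (TCP) lies midway between the tips of the shut fingers; the grasp point (between the pads) lies 19 mm behind it (bot.tcp_to_grasp is the distance from the TCP to the grasp point, in mm); z points along the fingers, y is the line along which they close (so a half turn about z gives the same grasp; the last joint's range is limited). The gripper opens to 92 mm and grips with 3 to 60 N. Pads are 19 mm wide; open, the fingers measure 130 mm over their backs; the gripper's body (75 mm by 190 mm) begins 47 mm behind the grasp point.
Start: joints at [-1.445, 0.342, 1.524, -0, 1.275, -0.146], TCP at [140.967, -505.74, 226.741] pointing down, gripper open.
Joint ranges: [-2.53, 2.53], [-0.77, 2.02], [0.04, 2.7], [-1, 4.14], [0.28, 2.66], [-3.11, 3.11]. Speed limits (rad/s): [2.57, 2.57, 3.14, 3.14, 3.14, 3.14].

### API

Orientations are given as [roll, pitch, yaw] about the fixed x, y, z axes, in that order (R = Rz(yaw) Ry(pitch) Rx(roll)).
In Python, from plant import bot, viewer gives the robot as it stands. The module is installed in compiled form; this text tells all that it offers.
- The arm moves only by the shell command python3 -m handwheel 'ROWS'. ROWS is text: rows parted by semicolons, each of 7 numbers parted by spaces: the shift along the tool's x, y, z scaled (see below), then the turn, a rotation vector about the tool's x, y, z scaled (see below), then the opening, from -1 (shut) to 1 (fully open), so that 0 is half open. In form: tx ty tz rx ry rz gripper; .... A call has 1 to 8 rows; each row is the pose to reach, as a shift and turn from the pose commanded when the call began, along the tool's axes at that moment, turning the shorter way round; what a row does not reach only later rows make up. The controller multiplies each number of a shift by 10 cm and each number of a turn by pi rad. A row lasts 1/12 s, in which the tool goes at most 41.7 mm and 7.16 degrees, less where a joint would pass 70% of its speed; a pose out of reach is approached as far as the arm can. A call with a number of a shift or a turn outside -1 to 1 is refused whole. A call with a gripper value outside its range is refused whole. The fingers move at their own pace and stop on an object; the grip force is fixed at half the most. Time passes only in rows, so rows that repeat a pose let the fingers close. It gives the time, the measured TCP pose, the force, the opening and the grip force at its end, in the units of the state.
- bot.get_obs(): the state, without advancing time (a new reading comes with each control period).
- viewer.capture(name): name is "side" or "top"; returns a dict with "frame" (384x512x3 uint8, red, green, blue), "fov_y" (degrees; the focal length in pixels is half the picture's height over the tangent of half this angle, whatever the lens; pixels are square), "cx", "cy" (the principal point, pixels), "T" (4x4, takes a point from camera to world coordinates). Camera axes: x right, y down, z forward; pixel columns grow to the right and rows downward; lengths in mm; the calibration is good to about 2 mm. A picture is of the moment at which its call begins. There is no depth.
- bot.close_job(): hands the job in; it is judged then, once.
Trained networks look in a picture, given as the dict that the camera call returned (one of the last four; its "shot" number tells which), for a name from the list of things; names that differ only in an ending like _2 or _b are one class to them, and where a whole thing is asked for, a point or a joint stands for the part that bears it (a point fixed in the world has none). Each returns a list of dicts, best first, with "score" (0 to 1); they miss things now and then, are a little off and sometimes report something else, mostly with a low value. They report only what shows in the picture. A call takes as long as a camera call. They do not tell look-alikes from the thing itself.
- viewer.recognise(target, picture): "centre" ([column, row] in pixels, amid what is visible of it).
- viewer.cut_out(target, picture): "pixels" (384x512 bool, what is visible of it) and "centre" ([column, row] in pixels, amid what is visible of it).
The state is a dict: "time": time; "joint_positions": joint angles; "dq": joint speeds; "tau": joint torques, N m; "tool_pos": TCP position; "tcp_rot": TCP orientation; "contact_force": force on the tool from outside, world axes, zero at the start; "moment": the same for the moment, N m; "grip_width": finger opening in mm; "finger_force": force on a finger pad.
Only numpy, scipy, OpenCV 4.12 (cv2) and the standard library are available. Lean on these libraries where they do the work, as an engineer would, in place of code of your own. Each camera call takes 0.05 s, during which the arm holds its last target. There are 200 camera calls.

## Working session

There is one attempt and no reset: what is moved stays moved. The work goes in short steps, Python scripts to look and compute and a shell command to move; the robot and the scene stay as the last step left them, time stands still between calls to the robot, and variables do not carry over. Pictures are saved under pics/ and viewed, at most 10 in all, crops included, and the job is handed in when it is done.

```bash
mkdir -p pics; cat > h.py <<'E'
import numpy as np, cv2
from plant import bot, viewer
from scipy.spatial.transform import Rotation as Rn
def ray(p,c):
    f=c["frame"].shape[0]/2/np.tan(np.radians(c["fov_y"])/2)
    d=np.array([(p[0]-c["cx"])/f,(p[1]-c["cy"])/f,1.]); T=np.array(c["T"])
    return T[:3,3],T[:3,:3]@d
def at_z(p,c,z):
    o,d=ray(p,c); return o+d*(z-o[2])/d[2]
def proj(P,c):
    f=c["frame"].shape[0]/2/np.tan(np.radians(c["fov_y"])/2)
    T=np.array(c["T"]); q=T[:3,:3].T@(np.array(P)-T[:3,3]); return np.array([f*q[0]/q[2]+c["cx"],f*q[1]/q[2]+c["cy"]])
def rows(P,rpy=None):
    "shift in row units (and turn) from the present pose to TCP P, rpy"
    o=bot.get_obs(); R=Rn.from_euler('xyz',o["tcp_rot"]) 
    s=R.inv().apply(np.array(P)-o["tool_pos"])/100
    t=(R.inv()*Rn.from_euler('xyz',rpy)).as_rotvec()/np.pi if rpy is not None else 0
    return np.round(s,3),np.round(t,4)
E
python3 - <<'E'
from h import *
np.set_printoptions(precision=1,suppress=True)
print(bot.get_obs()); print(bot.tcp_to_grasp)
for n in("top","side"):
    c=viewer.capture(n); cv2.imwrite(f"pics/{n}0.png",c["frame"][:,:,::-1]); print(n,c["fov_y"],c["cx"],c["cy"]); print(np.array(c["T"]))
    for t,z in(("specimen_center",12),("square_specimen_center",12),("plate",20),("round_nest",20),("focus_mark",105),("loupe_grip",34),("rest",6),("lens_center",34),("beaker",45),("jar",35)):
        print(t,[(np.round(r["centre"]),round(float(r["score"]),2),at_z(r["centre"],c,z)[:2]) for r in viewer.recognise(t,c)[:5]])
E
```

```text
{'time': 0.0, 'joint_positions': array([-1.4,  0.3,  1.5, -0. ,  1.3, -0.1]), 'dq': array([-0.,  0.,  0., -0., -0.,  0.]), 'tau': array([  0. , -43.1, -24.4,   0.1,   0.1,  -0. ]), 'tool_pos': array([ 140.9, -505.3,  226. ]), 'tcp_rot': array([-3.1, -0. ,  0.3]), 'contact_force': array([-0.4,  0.5,  0.8]), 'moment': array([ 0., -0.,  0.]), 'finger_force': 0.0, 'grip_width': 91.83278798390042}
18.8
top 52.93895205303994 255.9783586682263 192.4682188702355
[[  -0.    -1.     0.2  399.3]
 [  -1.     0.     0.   -26.3]
 [  -0.    -0.2   -1.  1022.9]
 [   0.     0.     0.     1. ]]
specimen_center [(array([164., 232.]), 0.54, array([540.7, 219.8]))]
square_specimen_center [(array([157., 279.]), 0.81, array([417.7, 231.9]))]
plate [(array([272., 118.]), 0.84, array([861.4, -67.6])), (array([275., 201.]), 0.67, array([621.1, -72. ]))]
round_nest [(array([276., 120.]), 0.8, array([855.3, -78.8])), (array([276., 202.]), 0.76, array([618.6, -76.5]))]
focus_mark [(array([156., 282.]), 0.64, array([410.6, 209.2])), (array([278., 201.]), 0.5, array([603. , -75.5]))]
loupe_grip [(array([352., 233.
[... 765 characters left out ...]
rray([166., 184.]), 0.75, array([858.4, -60.9])), (array([250., 198.]), 0.58, array([626.1, -66.3]))]
round_nest [(array([168., 183.]), 0.76, array([853.4, -64. ])), (array([255., 195.]), 0.73, array([616.9, -79.8]))]
focus_mark [(array([307., 151.]), 0.23, array([ 506.3, -190.6]))]
loupe_grip [(array([305., 150.]), 0.94, array([ 518.2, -272.9]))]
rest [(array([346., 209.]), 0.65, array([ 379.5, -103.6])), (array([316., 162.]), 0.62, array([ 481.1, -258.3]))]
lens_center [(array([252., 303.]), 0.7, array([544.8, 232.1])), (array([304., 155.]), 0.55, array([ 518.7, -248.3]))]
beaker [(array([186., 282.]), 0.66, array([695. , 222.6]))]
jar [(array([246., 129.]), 0.59, array([ 704.3, -316.8]))]
```

View pics/top0.png

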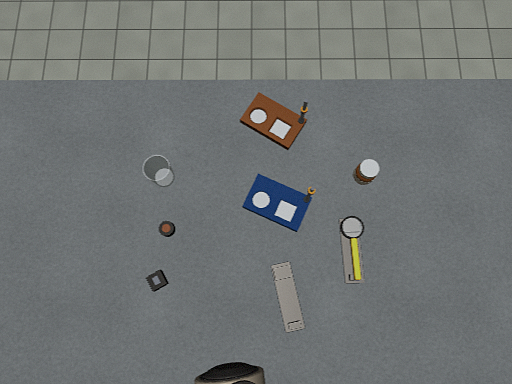

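View pics/side0.png

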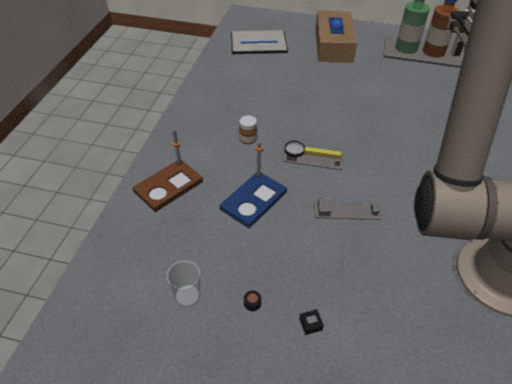

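The top view shows the round specimen (copper face) at (167,229) and the square one at (157,280). The blue plate is at (277,202), with its round nest at (261,200) and collar at (311,190); the brown look-alike plate is at (273,120). The loupe lies on the rightmost rest at (351,250), and the empty look-alike rest is at (288,297).

Possible confusions:
- **Specimens:** round (167,229) or square (157,280). I choose the copper round one.
- **Plates:** blue or brown. I choose the blue one.
- **Rests:** (351,250) or (288,297). I choose the rightmost.

Next I'll measure these by colour and check the choice in one close crop.

```bash
cat > m.py <<'E'
from h import *
np.set_printoptions(precision=1,suppress=True)
def blob(c,lo,hi,box):
    hsv=cv2.cvtColor(c["frame"],cv2.COLOR_RGB2HSV); m=cv2.inRange(hsv,lo,hi); k=np.zeros_like(m); x0,y0,x1,y1=box; k[y0:y1,x0:x1]=255
    m&=k; n,l,s,ce=cv2.connectedComponentsWithStats(m); i=1+np.argmax(s[1:,4]); return (l==i).astype(np.uint8),ce[i],s[i,4]
def tri(p,c,q,d):
    o1,a=ray(p,c);o2,b=ray(q,d); s=np.linalg.lstsq(np.c_[a,-b],o2-o1,rcond=None)[0]; P,Q=o1+s[0]*a,o2+s[1]*b
    return (P+Q)/2,np.linalg.norm(P-Q)
E
python3 - <<'E'
from m import *
B={"top":dict(cop=(150,215,185,245),collar=(300,178,322,205),blue=(235,165,320,240),yel=(335,215,375,290),w1=(248,188,272,211),w2=(273,198,300,225)),
"side":dict(cop=(240,288,266,312),collar=(250,138,270,158),blue=(210,165,300,230),yel=(285,135,350,165),w1=(234,200,260,219),w2=(252,183,277,202))}
H={"cop":((0,70,60),(20,255,255)),"collar":((5,150,120),(22,255,255)),"blue":((105,120,50),(125,255,255)),"yel":((24,120,100),(34,255,255)),"w1":((0,0,190),(180,60,255)),"w2":((0,0,190),(180,60,255))}
Z=dict(cop=24,collar=105,blue=20,yel=43,w1=12,w2=12)
cs={}; ce={}
for n in B:
    c=cs[n]=viewer.capture(n)
    for k,b in B[n].items():
        m,p,a=blob(c,*H[k],b); ce[n,k]=p
        print(n,k,p,a,at_z(p,c,Z[k]),end=" ")
        if k in("yel","blue"):
            r=cv2.minAreaRect(cv2.findContours(m,cv2.RETR_EXTERNAL,cv2.CHAIN_APPROX_NONE)[0][0]); print("\n corners",*[at_z(q,c,Z[k])[:2] for q in cv2.boxPoints(r)],end="")
        print()
for k in H: print(k,*tri(ce["top",k],cs["top"],ce["side",k],cs["side"]))
f=lambda n,x,y:cv2.resize(cs[n]["frame"][y-24:y+24,x-32:x+32,::-1],(384,288),interpolation=cv2.INTER_CUBIC)
cv2.imwrite("pics/crop1.png",np.vstack([np.hstack([f("top",167,235),f("side",255,178)]),np.hstack([f("side",255,301),f("side",312,152)])]))
E
```

```text
top cop [165.6 227.7] 67 [549.2 213.9  24. ] 
top collar [310.6 190.9] 23 [ 627.6 -156.4  105. ] 
top blue [277.3 200.6] 1593 [622.1 -79.   20. ] 
 corners [607.6  14.5] [700.1 -26.1] [ 631.2 -170.9] [ 541.5 -128. ]
top yel [355.5 258. ] 254 [ 469.3 -271.8   43. ] 
 corners [ 519.2 -261.3] [ 520.9 -277. ] [ 418. -282.] [ 416.4 -266.7]
top w1 [260.7 199.4] 190 [627.3 -34.8  12. ] 
top w2 [285.1 210.4] 249 [597.2 -99.9  12. ] 
side cop [252.1 297.6] 93 [550. 214.  24.] 
side collar [258.3 148.8] 11 [ 630.7 -166.6  105. ] 
side blue [251.1 198.1] 1303 [625.  -67.9  20. ] 
 corners [698.7 -19.5] [ 629.  -200.5] [ 542.1 -124.3] [615.7  42.2]
side yel [321.7 150.9] 148 [ 471.7 -268.8   43. ] 
 corners [ 518.7 -257. ] [ 520.3 -275.1] [ 420.9 -281.6] [ 420.2 -263.6]Traceback (most recent call last):
  File "<stdin>", line 10, in <module>
  File "m.py", line 5, in blob
    m&=k; n,l,s,ce=cv2.connectedComponentsWithStats(m); i=1+np.argmax(s[1:,4]); return (l==i).astype(np.uint8),ce[i],s[i,4]
                                                            ~~~~~~~~~^^^^^^^^^
    return _wrapfunc(a, 'argmax', axis=axis, out=out, **kwds)
    return bound(*args, **kwds)
ValueError: attempt to get argmax of an empty sequence
```

```bash
python3 - <<'E'
from m import *
B={"top":dict(cop=(150,215,185,245),collar=(300,178,322,205),yel=(335,215,375,290),w1=(248,188,272,211),w2=(273,198,300,225)),
"side":dict(cop=(240,288,266,312),collar=(250,138,270,158),yel=(285,135,350,165),w1=(234,200,260,219),w2=(252,183,277,202))}
H={"cop":((0,70,60),(20,255,255)),"collar":((3,100,100),(22,255,255)),"yel":((24,120,100),(34,255,255)),"w1":((0,0,150),(180,60,255)),"w2":((0,0,150),(180,60,255))}
cs={}; ce={}
for n in B:
    c=cs[n]=viewer.capture(n)
    for k,b in B[n].items():
        m,p,a=blob(c,*H[k],b); ce[n,k]=p
        if k[0]=="w": print(n,k,a,at_z(p,c,12))
    r=viewer.cut_out("lens_center",c)
    for q in r[:3]: print(n,"lens",q["score"],q["centre"],at_z(q["centre"],c,34))
for k in H: print(k,*tri(ce["top",k],cs["top"],ce["side",k],cs["side"]))
print(bot.get_obs()["tcp_rot"]*1000)
f=lambda n,x,y:cv2.resize(cs[n]["frame"][y-24:y+24,x-32:x+32,::-1],(384,288),interpolation=cv2.INTER_CUBIC)
cv2.imwrite("pics/crop1.png",np.vstack([np.hstack([f("top",167,235),f("side",255,178)]),np.hstack([f("side",255,301),f("side",312,152)])]))
E
```

```text
top w1 215 [627.  -34.8  12. ]
top w2 278 [ 596.7 -100.4   12. ]
top lens 0.96 [355.5, 234.1] [ 530.6 -277.9   34. ]
side w1 157 [628.7 -36.5  12. ]
side w2 187 [ 598.2 -101.7   12. ]
side lens 0.69 [305.0, 151.0] [ 518.2 -266.4   34. ]
cop [549.6 213.9  24.2] 0.7405755117537841
collar [ 626.3 -155.5  117.1] 2.079950388321011
yel [ 470.4 -272.9   39.2] 2.7299625472189977
w1 [627.4 -34.8  14. ] 1.6779266344603239
w2 [ 597.2 -100.3   13.5] 1.4562562017007146
[3141.5    0.   271.8]
```

View pics/crop1.png

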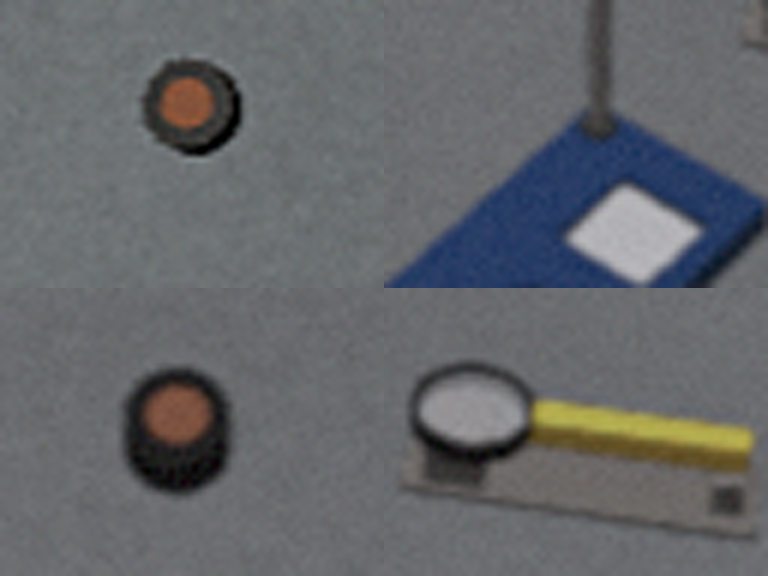

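The crop confirms the choice: the upper-left and lower-left panels show the round specimen with its copper face, at (549.5, 214) in the world. The lower-right panel shows the loupe on its rest, and the upper-right shows the blue plate's post. Now I move over the specimen.

```bash
for i in 1; do
python3 -m handwheel '.4 -.4 0 0 0 0 1;.7 -.7 0 0 0 0 1;.98 -.97 0 0 0 0 1;.98 -.97 0 0 0 0 1'
python3 -m handwheel '.4 -.4 0 0 0 0 1;.7 -.7 0 0 0 0 1;.98 -.97 0 0 0 0 1;.98 -.97 0 0 0 0 1'
python3 -m handwheel '.4 -.4 0 0 0 0 1;.7 -.7 0 0 0 0 1;.98 -.97 0 0 0 0 1;.98 -.97 0 0 0 0 1'
python3 -m handwheel '.4 -.4 0 0 0 0 1;.7 -.7 0 0 0 0 1;.98 -.97 0 0 0 0 1;.98 -.97 0 0 0 0 1'
python3 -m handwheel '.4 -.4 0 0 0 0 1;.7 -.7 0 0 0 0 1;.98 -.97 0 0 0 0 1;.98 -.97 0 0 0 0 1'
done
python3 -c "
from h import *
print(rows([549.5,214,100],[np.pi,0,0.8]), bot.get_obs()['joint_positions'])"
```

```text
time: 1.73
tool_pos: [210.8, -381.6, 226.6]
tcp_rot: [-3.139, -0.001, 0.274]
contact_force: [1.1, -0.4, -0.4]
grip_width: 91.9
finger_force: 0.0
time: 2.07
tool_pos: [278.9, -262.4, 226.9]
tcp_rot: [-3.141, -0.001, 0.274]
contact_force: [0.5, 0.8, -0.7]
grip_width: 91.5
finger_force: 0.0
time: 2.4
tool_pos: [347.6, -142.8, 227.0]
tcp_rot: [-3.141, -0.002, 0.275]
contact_force: [-0.1, 0.4, -0.7]
grip_width: 91.9
finger_force: 0.0
time: 2.73
tool_pos: [416.4, -23.0, 227.0]
tcp_rot: [-3.141, -0.002, 0.275]
contact_force: [-0.1, -0.3, 0.0]
grip_width: 92.0
finger_force: 0.0
time: 3.07
tool_pos: [485.0, 97.0, 226.7]
tcp_rot: [-3.141, -0.002, 0.275]
contact_force: [0.4, -0.0, -0.2]
grip_width: 91.8
finger_force: 0.0
(array([ 0.935, -0.95 ,  1.27 ]), array([-1.000e-04, -8.000e-04, -1.672e-01])) [4.14932520e-02 2.85207920e-01 1.60654005e+00 1.40889674e-03
 1.24785483e+00 1.33710922e+00]
```

```bash
python3 -m handwheel '.4 -.4 0 0 0 -.05 1;.7 -.7 0 0 0 -.1 1;.93 -.95 .3 0 0 -.167 1;.93 -.95 .7 0 0 -.167 1;.93 -.95 1 0 0 -.167 1;.93 -.95 1 0 0 -.167 1;.93 -.95 1 0 0 -.167 1;.93 -.95 1 0 0 -.167 1'
python3 - <<'E'
from m import *
print(rows([549.5,214,12],[np.pi,0,0.8]), bot.get_obs()['tcp_rot'])
for n in("top","side"):
    c=viewer.capture(n); cv2.imwrite(f"pics/{n}1.png",c["frame"][:,:,::-1])
    for t in("specimen_center",): print([(r["centre"],at_z(r["centre"],c,24)) for r in viewer.recognise(t,c)[:2]])
E
```

```text
time: 3.73
tool_pos: [548.0, 209.0, 128.8]
tcp_rot: [3.14, -0.002, 0.795]
contact_force: [0.7, 0.4, -0.1]
grip_width: 91.8
finger_force: 0.0
(array([ 0. , -0. ,  1.2]), array([ 0., -0., -0.])) [ 3.1 -0.   0.8]
[([169.2, 229.0], array([545.8, 204.2,  24. ])), ([366.5, 172.3], array([ 699.1, -320.4,   24. ]))]
[([250.5, 302.5], array([550.5, 226.2,  24. ]))]
```

```bash
sed -i 's/precision=1/precision=3/' m.py; python3 -m handwheel '.04 -.02 .3 0 0 0 1;.04 -.02 .6 0 0 0 1;.04 -.02 .75 0 0 0 1;.04 -.02 .75 0 0 0 1;.04 -.02 .75 0 0 0 1;.04 -.02 .75 0 0 0 1'
python3 - <<'E'
from m import *
print(rows([549.5,214,12],[np.pi,0,0.8]), bot.get_obs()['tcp_rot'])
E
```

```text
time: 4.43
tool_pos: [549.5, 213.9, 53.7]
tcp_rot: [3.14, -0.003, 0.796]
contact_force: [-0.2, 0.9, 0.4]
grip_width: 91.7
finger_force: 0.0
(array([-0.001, -0.002,  0.417]), array([ 0.001, -0.001, -0.001])) [ 3.14  -0.003  0.796]
```

```bash
python3 -m handwheel '0 0 .2 0 0 0 1;0 0 .415 0 0 0 1;0 0 .415 0 0 0 1;0 0 .415 0 0 0 1;0 0 .415 0 0 0 0;0 0 .415 0 0 0 -.3;0 0 .415 0 0 0 -.5;0 0 .415 0 0 0 -1'
python3 -m handwheel '0 0 0 0 0 0 -1;0 0 0 0 0 0 -1;0 0 0 0 0 0 -1;0 0 0 0 0 0 -1;0 0 0 0 0 0 -1;0 0 0 0 0 0 -1'
```

```text
time: 5.1
tool_pos: [548.8, 213.9, 11.2]
tcp_rot: [3.141, -0.001, 0.796]
contact_force: [0.5, -0.5, 0.3]
grip_width: 70.0
finger_force: 0.0
time: 5.6
tool_pos: [548.2, 213.7, 10.1]
tcp_rot: [3.142, 0.0, 0.796]
contact_force: [0.2, -0.3, 0.4]
grip_width: 38.9
finger_force: 30.0
```

```bash
python3 -m handwheel '0 0 -.1 0 0 0 -1;0 0 -.3 0 0 0 -1;0 0 -.6 0 0 0 -1;0 0 -.9 0 0 0 -1;0 0 -.9 0 0 0 -1'
python3 -m handwheel '-.15 .3 0 0 0 0 -1;-.3 .55 0 0 0 0 -1;-.41 .77 0 0 0 0 -1'
python3 -m handwheel '-.15 .3 0 0 0 0 -1;-.3 .55 0 0 0 0 -1;-.41 .77 0 0 0 0 -1'
python3 -m handwheel '-.15 .3 0 0 0 0 -1;-.3 .55 0 0 0 0 -1;-.41 .77 0 0 0 0 -1;-.41 .77 0 0 0 0 -1;-.41 .77 0 0 0 0 -1;-.41 .77 0 0 0 0 -1'
python3 - <<'E'
from m import *
print(rows([626,-36,40],[np.pi,0,0.8]))
for n in("top","side"):
    c=viewer.capture(n); cv2.imwrite(f"pics/{n}2.png",c["frame"][:,:,::-1])
    print([(r["centre"],r["score"]) for r in viewer.recognise("specimen_center",c)[:2]])
a,b=[cv2.imread(f"pics/{n}2.png") for n in("top","side")]
cv2.imwrite("pics/c2.png",np.hstack([cv2.resize(a[150:250,210:310],(400,400)),cv2.resize(b[140:240,200:300],(400,400))]))
E
```

```text
time: 6.02
tool_pos: [551.6, 214.7, 106.9]
tcp_rot: [3.136, -0.009, 0.797]
contact_force: [0.9, 0.4, -0.8]
grip_width: 39.3
finger_force: 30.0
time: 6.27
tool_pos: [574.7, 129.3, 100.8]
tcp_rot: [3.141, -0.0, 0.797]
contact_force: [0.4, 0.6, -1.9]
grip_width: 39.1
finger_force: 30.0
time: 6.52
tool_pos: [601.1, 45.4, 100.5]
tcp_rot: [3.141, 0.0, 0.796]
contact_force: [0.6, 0.5, -0.8]
grip_width: 38.9
finger_force: 30.0
time: 7.02
tool_pos: [626.9, -35.2, 100.2]
tcp_rot: [-3.141, 0.0, 0.796]
contact_force: [0.1, -0.0, -0.3]
grip_width: 39.3
finger_force: 30.0
(array([-0.012, -0.001,  0.602]), array([-0.   ,  0.   , -0.001]))
[]
[([240.3, 190.0], 0.66)]
```

View pics/c2.png

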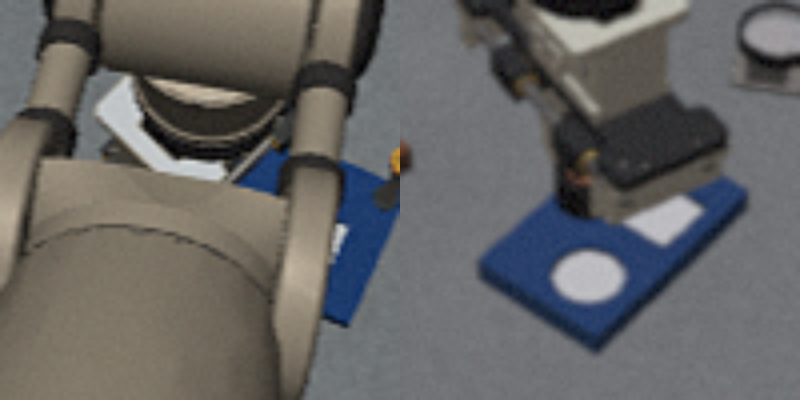

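The left half is blocked by the arm. On the right, the specimen is in the fingers (copper at about crop (575,180)), above the plate and roughly in line with the nest at crop (590,275). I descend to just above the nest mouth.

```bash
python3 -m handwheel '-.012 0 .3 0 0 0 -1;-.012 0 .55 0 0 0 -1;-.012 0 .66 0 0 0 -1;-.012 0 .66 0 0 0 -1;-.012 0 .66 0 0 0 -1;-.012 0 .66 0 0 0 -1'
python3 - <<'E'
from m import *
c=viewer.capture("side"); print(rows([626,-36,22],[np.pi,0,0.8]))
print([(r["centre"],r["score"]) for r in viewer.recognise("specimen_center",c)[:2]], proj([627,-35,24+12],c))
print(proj([627,-35,20],c),proj([627,-35,48],c))
cv2.imwrite("pics/c3.png",cv2.resize(c["frame"][170:230,210:290,::-1],(800,600),interpolation=cv2.INTER_CUBIC))
E
```

```text
time: 7.72
tool_pos: [627.6, -36.5, 35.7]
tcp_rot: [3.14, -0.001, 0.797]
contact_force: [1.3, -0.0, 0.3]
grip_width: 39.1
finger_force: 30.0
(array([-0.008, -0.017,  0.14 ]), array([ 0.001, -0.001, -0.001]))
[] [247.047 203.219]
[247.101 207.307] [247.005 200.098]
```

View pics/c3.png

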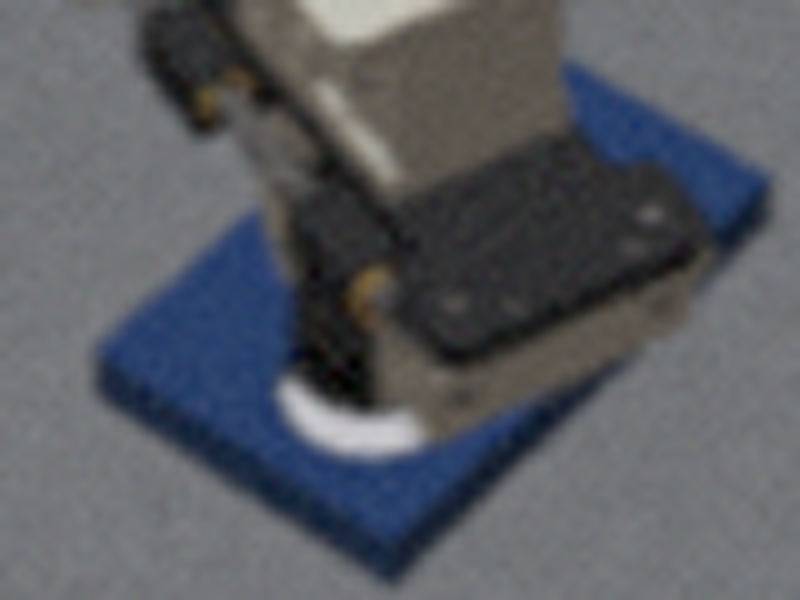

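The side crop shows the specimen just above the nest; its lower edge is at full-image pixel (244.5,210.5) and the nest's near rim at (246.5,215.8).

```bash
python3 - <<'E'
from m import *
c=viewer.capture("side")
print("near rim",at_z([246.5,215.8],c,20),"left edge",at_z([237.7,208.5],c,20),"spec low",at_z([244.5,210.5],c,25.7))
t=np.linspace(0,6.28,200)
for P,r in(([626.5,-35,20],23),([628.2,-36,25.7],20)):
    q=np.array([proj([P[0]+r*np.cos(a),P[1]+r*np.sin(a),P[2]],c) for a in t]); print("lowest",q[q[:,1].argmax()],"leftmost",q[q[:,0].argmin()], "right",q[q[:,0].argmax()])
E
```

```text
near rim [621.309  -7.5    20.   ] left edge [649.253 -25.21   20.   ] spec low [629.39  -18.471  25.7  ]
lowest [247.306 214.287] leftmost [238.305 207.581] right [256.269 207.442]
lowest [246.735 211.505] leftmost [238.893 205.689] right [254.557 205.569]
```

```bash
python3 - <<'E'
from m import *
t=np.linspace(0,2*np.pi,120)
obs={"top":[627,-34.8],"side":[628.7,-36.5]}
for n in obs:
    c=viewer.capture(n)
    def cen(P):
        K=[]
        for z in(12,20):
            q=np.array([proj([P[0]+23*np.cos(a),P[1]+23*np.sin(a),z],c) for a in t])
            m=np.zeros((384*8,512*8),np.uint8); cv2.fillPoly(m,[np.int32(q*8)],1); K.append(m)
        M=cv2.moments(K[0]&K[1],True); return np.array([M["m10"],M["m01"]])/M["m00"]/8, M["m00"]/64
    p,a=cen([626.5,-35]); e=at_z(p,c,12)[:2]-[626.5,-35]
    print(n,"vis bias",e,"area",a,"nest est",np.array(obs[n])-e)
    # specimen copper check + post/plate corners
E
```

```text
top vis bias [0.885 0.15 ] area 217.859375 nest est [626.115 -34.95 ]
side vis bias [ 1.034 -3.124] area 159.28125 nest est [627.666 -33.376]
```

```bash
python3 -m handwheel '0 -.022 0 0 0 0 -1;0 -.022 0 0 0 0 -1;0 -.022 .03 0 0 0 -1;0 -.022 .05 0 0 0 -1;0 -.022 .07 0 0 0 -1;0 -.022 .08 0 0 0 -1;0 -.022 .08 0 0 0 -1'
```

```text
time: 8.55
tool_pos: [624.7, -35.0, 25.7]
tcp_rot: [-3.141, 0.001, 0.796]
contact_force: [-0.3, -1.1, -1.1]
grip_width: 39.1
finger_force: 30.0
```

```bash
python3 -m handwheel '.005 0 .01 0 0 0 -1;.005 0 .02 0 0 0 -1;.005 0 .03 0 0 0 -1;.005 0 .03 0 0 0 -1;.005 0 .03 0 0 0 -1'; python3 -m handwheel '0 0 .005 0 0 0 -1;0 0 .005 0 0 0 -1;0 0 .005 0 0 0 -1'
```

```text
time: 8.97
tool_pos: [625.3, -34.7, 23.2]
tcp_rot: [-3.142, 0.0, 0.796]
contact_force: [-0.3, -0.3, 0.1]
grip_width: 38.9
finger_force: 30.0
time: 9.22
tool_pos: [625.3, -34.7, 22.7]
tcp_rot: [3.141, 0.0, 0.796]
contact_force: [0.7, -0.3, -0.8]
grip_width: 39.1
finger_force: 30.0
```

Now I feel for the floor in sub-millimetre steps.

```bash
python3 -m handwheel '0 0 .006 0 0 0 -1;0 0 .006 0 0 0 -1;0 0 .006 0 0 0 -1'; python3 -m handwheel '0 0 .005 0 0 0 -1;0 0 .005 0 0 0 -1;0 0 .005 0 0 0 -1'
```

```text
time: 9.47
tool_pos: [625.4, -34.7, 22.2]
tcp_rot: [3.141, -0.0, 0.796]
contact_force: [0.6, -0.1, -0.7]
grip_width: 39.5
finger_force: 30.0
time: 9.72
tool_pos: [625.4, -34.7, 22.1]
tcp_rot: [3.141, -0.0, 0.796]
contact_force: [-1.6, -0.3, 5.2]
grip_width: 38.7
finger_force: 30.0
```

```bash
python3 -m handwheel '0 0 0 0 0 0 -.1;0 0 0 0 0 0 -.1;0 0 0 0 0 0 0;0 0 0 0 0 0 .2;0 0 0 0 0 0 .4;0 0 0 0 0 0 .4;0 0 0 0 0 0 .4;0 0 0 0 0 0 .4'
python3 -m handwheel '0 0 -.1 0 0 0 .4;0 0 -.3 0 0 0 .6;0 0 -.6 0 0 0 1;0 0 -1 0 0 0 1;0 0 -1 0 0 0 1;0 0 -1 0 0 0 1'
python3 -m handwheel '-.4 .4 0 0 0 0 1;-.7 .7 -.2 0 0 0 1;-1 1 -.2 0 0 0 1;-1 1 -.2 0 0 0 1'
```

```text
time: 10.38
tool_pos: [625.3, -34.7, 21.5]
tcp_rot: [-3.142, 0.0, 0.796]
contact_force: [0.3, -0.4, 0.5]
grip_width: 64.2
finger_force: 0.0
time: 10.88
tool_pos: [627.1, -34.9, 125.4]
tcp_rot: [3.136, -0.004, 0.797]
contact_force: [0.5, 0.1, -0.1]
grip_width: 90.2
finger_force: 0.0
time: 11.22
tool_pos: [626.4, -180.7, 141.8]
tcp_rot: [3.14, 0.001, 0.794]
contact_force: [-0.3, -0.3, -0.2]
grip_width: 91.8
finger_force: 0.0
```

I swept over the post with the fingers open. No contact registered, but it was closer than intended. I rise straight up first, then check.

```bash
python3 -m handwheel '0 0 -.4 0 0 0 1;0 0 -.7 0 0 0 1;0 0 -.7 0 0 0 1;0 0 -.7 0 0 0 1'
python3 -m handwheel '-.4 -.2 0 0 0 .06 1;-.7 -.35 0 0 0 .12 1;-1 -.45 0 0 0 .18 1;-1 -.45 0 0 0 .24 1;-1 -.45 0 0 0 .24 1;-1 -.45 0 0 0 .24 1;-1 -.45 0 0 0 .24 1'
python3 - <<'E'
from m import *
cs={n:viewer.capture(n) for n in("top","side")}
t,s=cs["top"],cs["side"]
for n,box in(("top",(300,178,322,205)),("side",(250,138,270,158))):
    try:
        m,p,a=blob(cs[n],(3,100,100),(22,255,255),box); print(n,"collar",p,a)
    except Exception as e: print(n,"no collar")
print("expect top",proj([626,-155.8,115],t),"side",proj([626,-155.8,115],s),proj([626,-155.8,118],s))
try:
    m,p,a=blob(s,(0,70,60),(20,255,255),(230,190,265,220)); print("copper side",p,a,at_z(p,s,36))
    m,p,a=blob(t,(0,70,60),(20,255,255),(245,185,275,215)); print("copper top",p,a,at_z(p,t,36))
except Exception as e: print(e)
f=lambda n,x,y:cv2.resize(cs[n]["frame"][y-40:y+40,x-40:x+40,::-1],(400,400),interpolation=cv2.INTER_CUBIC)
cv2.imwrite("pics/c4.png",np.hstack([f("top",290,200),f("side",265,180)]))
print(rows([479,-271,120],[np.pi,0,.05]))
E
```

```text
time: 11.55
tool_pos: [627.3, -176.5, 212.9]
tcp_rot: [3.139, -0.001, 0.796]
contact_force: [0.4, 0.1, -0.7]
grip_width: 91.7
finger_force: 0.0
time: 12.13
tool_pos: [523.7, -215.6, 209.8]
tcp_rot: [-3.14, 0.003, 0.038]
contact_force: [-0.2, 0.3, 0.2]
grip_width: 91.7
finger_force: 0.0
top collar [310.893 190.607] 28
side collar [258.593 148.296] 27
expect top [310.904 190.498] side [259.092 148.984] [259.104 148.122]
copper side [247.18  203.377] 61 [626.537 -34.572  36.   ]
copper top [260.636 197.773] 66 [626.249 -34.479  36.   ]
(array([-0.475,  0.534,  0.902]), array([-0.001,  0.001, -0.001]))
```

View pics/c4.png

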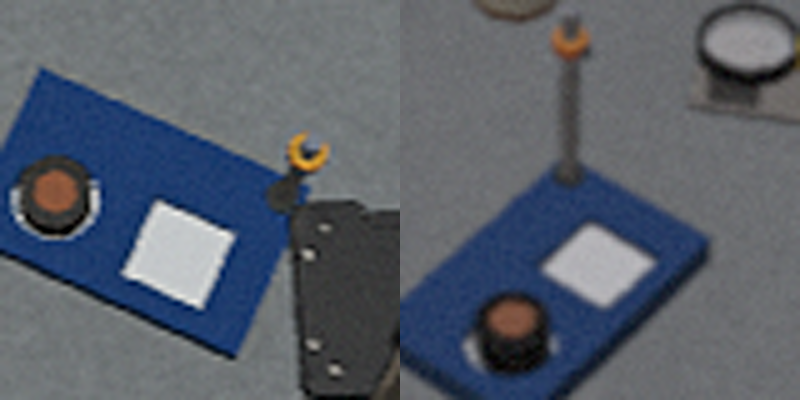

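The specimen is seated at (626.4, -34.5) with its top at 36 mm, and the collar is unmoved at (310.9,190.6) and (258.6,148.3). On to the loupe.

```bash
python3 -m handwheel '-.3 .3 0 0 0 0 1;-.475 .53 0 0 0 0 1;-.475 .53 .4 0 0 0 1;-.475 .53 .8 0 0 0 1;-.475 .53 .9 0 0 0 1;-.475 .53 .9 0 0 0 1;-.475 .53 .9 0 0 0 1;-.475 .53 .9 0 0 0 1'
python3 - <<'E'
from m import *
print(rows([479,-272,15],[np.pi,0,.05]))
s=viewer.capture("side"); f=8
m,p,a=blob(s,(3,100,100),(22,255,255),(250,138,270,158)); print(p,a)
t=np.linspace(0,2*np.pi,40)
def hull(r,z0,z1):
    q=np.array([proj([626+r*np.cos(b),-155.8+r*np.sin(b),z],s) for b in t for z in(z0,z1)]); M=np.zeros((384*f,512*f),np.uint8); cv2.fillConvexPoly(M,cv2.convexHull(np.int32((q+.5)*f)),1); return M
for z in(112,115,118,121):
    M=hull(9.5,z-4,z+4)&~hull(5,z+4,140); M=M.astype(np.uint8); mm=cv2.moments(M,True); print(z,mm["m10"]/mm["m00"]/f-.5,mm["m01"]/mm["m00"]/f-.5,mm["m00"]/f/f)
# post top
print("post top px",proj([626,-155.8,140],s),"base",proj([626,-155.8,20],s))
print(s["frame"][136:160,257:261].mean(1).astype(int).tolist())
E
```

```text
time: 12.9
tool_pos: [480.9, -271.5, 123.5]
tcp_rot: [3.139, -0.002, 0.044]
contact_force: [0.5, -0.1, 0.6]
grip_width: 91.7
finger_force: 0.0
(array([-0.022,  0.001,  1.085]), array([ 0.001, -0.001, -0.002]))
[258.593 148.296] 27
112 259.02555872563005 150.5646695197337 32.859375
115 259.023275047259 149.7038634215501 33.0625
118 259.0559596433599 148.82707648991084 33.296875
121 259.05985169491527 147.94991760828626 33.1875
post top px [259.196 141.699] base [258.724 174.727]
[[103, 105, 107], [102, 103, 104], [103, 104, 107], [104, 105, 110], [107, 108, 112], [111, 113, 119], [109, 110, 116], [87, 86, 91], [79, 77, 76], [85, 77, 71], [91, 75, 67], [105, 83, 66], [142, 98, 60], [153, 96, 52], [117, 66, 35], [98, 65, 55], [80, 73, 73], [75, 75, 77], [76, 74, 75], [73, 73, 72], [74, 70, 73], [77, 75, 75], [74, 72, 73], [75, 73, 74]]
```

```bash
python3 -m handwheel '-.015 0 .3 0 0 0 1;-.015 0 .6 0 0 0 1;-.015 0 .85 0 0 0 1;-.015 0 .95 0 0 0 1;-.015 0 .95 0 0 0 1;-.015 0 .95 0 0 0 1'
python3 - <<'E'
from m import *
print(rows([479,-272,15],[np.pi,0,.05]))
cs={n:viewer.capture(n) for n in("top","side")}
for n,b in(("top",(320,205,390,290)),("side",(285,135,350,165))):
    m,p,a=blob(cs[n],(24,120,100),(34,255,255),b); print(n,p,a)
f=lambda n,x,y:cv2.resize(cs[n]["frame"][y-40:y+40,x-40:x+40,::-1],(400,400),interpolation=cv2.INTER_CUBIC)
cv2.imwrite("pics/c5.png",np.hstack([f("top",350,245),f("side",315,150)]))
E
```

```text
time: 13.45
tool_pos: [479.0, -271.7, 27.9]
tcp_rot: [3.14, -0.001, 0.043]
contact_force: [-0.4, 0.0, 0.7]
grip_width: 91.6
finger_force: 0.0
(array([0.   , 0.003, 0.129]), array([ 0.   , -0.   , -0.002]))Traceback (most recent call last):
  File "<stdin>", line 5, in <module>
  File "m.py", line 5, in blob
    m&=k; n,l,s,ce=cv2.connectedComponentsWithStats(m); i=1+np.argmax(s[1:,4]); return (l==i).astype(np.uint8),ce[i],s[i,4]
                                                            ~~~~~~~~~^^^^^^^^^
    return _wrapfunc(a, 'argmax', axis=axis, out=out, **kwds)
    return bound(*args, **kwds)
ValueError: attempt to get argmax of an empty sequence
```

```bash
python3 -m handwheel '0 0 .08 0 0 0 1;0 0 .125 0 0 0 1;0 0 .125 0 0 0 1;0 0 .125 0 0 0 1;0 0 .125 0 0 0 .2;0 0 .125 0 0 0 -.2;0 0 .125 0 0 0 -.4;0 0 .125 0 0 0 -.5'
python3 -m handwheel '0 0 0 0 0 0 -.55;0 0 0 0 0 0 -.6;0 0 0 0 0 0 -1;0 0 0 0 0 0 -1;0 0 0 0 0 0 -1;0 0 0 0 0 0 -1;0 0 0 0 0 0 -1;0 0 0 0 0 0 -1'
```

```text
time: 14.22
tool_pos: [478.1, -271.2, 14.2]
tcp_rot: [3.141, -0.0, 0.042]
contact_force: [-0.2, -0.4, 0.2]
grip_width: 69.5
finger_force: 0.0
time: 14.88
tool_pos: [478.1, -271.2, 14.1]
tcp_rot: [3.141, -0.0, 0.042]
contact_force: [-0.3, 0.6, -0.7]
grip_width: 16.2
finger_force: 0.4
```

```bash
python3 -m handwheel '0 0 0 0 0 0 -1;0 0 0 0 0 0 -1;0 0 0 0 0 0 -1;0 0 0 0 0 0 -1'
python3 -m handwheel '0 0 -.05 0 0 0 -1;0 0 -.1 0 0 0 -1;0 0 -.2 0 0 0 -1;0 0 -.35 0 0 0 -1;0 0 -.5 0 0 0 -1;0 0 -.7 0 0 0 -1;0 0 -.9 0 0 0 -1;0 0 -.9 0 0 0 -1'
python3 -m handwheel '0 0 -.2 0 0 0 -1;0 0 -.4 0 0 0 -1;0 0 -.5 0 0 0 -1;0 0 -.5 0 0 0 -1;0 0 -.5 0 0 0 -1;0 0 -.5 0 0 0 -1;0 0 -.5 0 0 0 -1;0 0 -.5 0 0 0 -1'
python3 - <<'E'
from m import *
print(bot.get_obs()["moment"])
cs={n:viewer.capture(n) for n in("top","side")}
g=None
for n in cs:
    for r in viewer.cut_out("lens_center",cs[n])[:3]: print(n,r["score"],r["centre"],r["pixels"].sum())
o=bot.get_obs()["tool_pos"]; L=o+[70,3,19]
print("expected lens",L,{n:proj(L,cs[n]) for n in cs})
f=lambda n,x,y:cv2.resize(cs[n]["frame"][y-40:y+40,x-40:x+40,::-1],(400,400),interpolation=cv2.INTER_CUBIC)
p,q=[proj(L,cs[n]).astype(int) for n in cs]
cv2.imwrite("pics/c5.png",np.hstack([f("top",*p),f("side",*q)]))
E
```

```text
time: 15.22
tool_pos: [478.1, -271.2, 14.1]
tcp_rot: [3.141, -0.0, 0.042]
contact_force: [0.2, -0.7, -0.6]
grip_width: 15.4
finger_force: 30.0
time: 15.88
tool_pos: [480.1, -272.6, 108.8]
tcp_rot: [3.136, -0.006, 0.043]
contact_force: [0.3, -0.5, -1.0]
grip_width: 15.8
finger_force: 30.0
time: 16.55
tool_pos: [477.6, -270.8, 153.0]
tcp_rot: [-3.14, 0.002, 0.042]
contact_force: [0.2, 0.3, -1.3]
grip_width: 15.8
finger_force: 30.0
[ 0.006  0.003 -0.026]
top 0.22 [365.9, 175.0] 454
side 0.58 [299.2, 113.7] 390
expected lens [ 547.92  -268.087  172.698] {'top': array([365.938, 218.103]), 'side': array([298.37 , 109.692])}
```

View pics/c5.png

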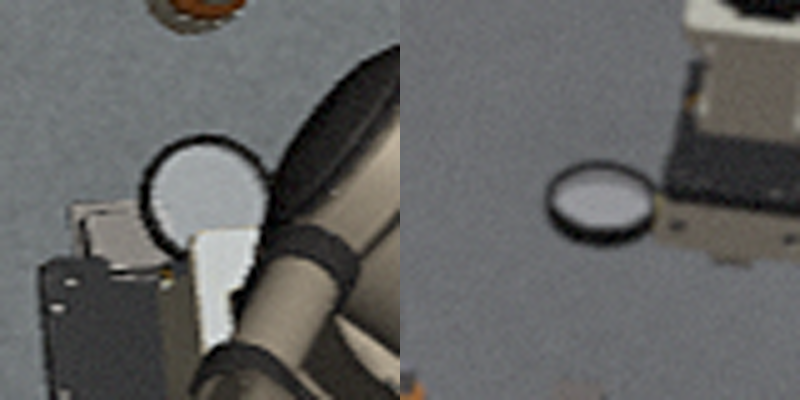

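The loupe is held cleanly: the lens ring centre is at about side (298,109.4) and top (365.6,218), within a pixel of the predicted position. Now I carry it over the specimen at height.

```bash
python3 -m handwheel '.08 -.2 0 0 0 0 -1;.15 -.4 0 0 0 0 -1;.22 -.58 0 0 0 0 -1;.295 -.766 0 0 0 0 -1'
python3 -m handwheel '.08 -.2 0 0 0 0 -1;.15 -.4 0 0 0 0 -1;.22 -.58 0 0 0 0 -1;.295 -.766 0 0 0 0 -1'
python3 -m handwheel '.08 -.2 0 0 0 0 -1;.15 -.4 0 0 0 0 -1;.22 -.58 0 0 0 0 -1;.295 -.766 0 0 0 0 -1;.295 -.766 0 0 0 0 -1;.295 -.766 0 0 0 0 -1;.295 -.766 0 0 0 0 -1;.295 -.766 0 0 0 0 -1'
python3 -m handwheel '0 0 .1 0 0 0 -1;0 0 .2 0 0 0 -1;0 0 .3 0 0 0 -1;0 0 .4 0 0 0 -1;0 0 .5 0 0 0 -1;0 0 .55 0 0 0 -1;0 0 .55 0 0 0 -1;0 0 .55 0 0 0 -1'
python3 -m handwheel '0 0 0 0 0 0 -1;0 0 0 0 0 0 -1;0 0 0 0 0 0 -1;0 0 0 0 0 0 -1'
python3 -c "
from m import *
print(rows([556.4,-37.5,98.1],[np.pi,0,.042]))"
```

```text
time: 17.08
tool_pos: [504.4, -192.6, 154.0]
tcp_rot: [3.142, 0.0, 0.042]
contact_force: [-0.0, -0.1, -2.0]
grip_width: 15.8
finger_force: 30.0
time: 17.42
tool_pos: [530.6, -114.6, 154.0]
tcp_rot: [3.141, 0.0, 0.043]
contact_force: [0.6, -0.8, -2.3]
grip_width: 15.4
finger_force: 30.0
time: 18.08
tool_pos: [556.4, -38.6, 154.0]
tcp_rot: [3.141, 0.0, 0.042]
contact_force: [-0.8, -0.1, -1.8]
grip_width: 15.6
finger_force: 30.0
time: 18.75
tool_pos: [556.7, -37.8, 98.8]
tcp_rot: [-3.142, 0.001, 0.042]
contact_force: [-0.7, -0.6, -1.3]
grip_width: 15.8
finger_force: 30.0
time: 19.08
tool_pos: [556.9, -37.8, 99.6]
tcp_rot: [3.141, -0.001, 0.042]
contact_force: [-0.6, -0.4, -0.9]
grip_width: 16.1
finger_force: 30.0
(array([-0.005, -0.004,  0.015]), array([ 0., -0.,  0.]))
```

```bash
python3 -m handwheel '-.005 -.004 .015 0 0 0 -1;-.005 -.004 .015 0 0 0 -1;-.005 -.004 .015 0 0 0 -1;-.005 -.004 .015 0 0 0 -1'
python3 - <<'E'
from m import *
cs={n:viewer.capture(n) for n in("top","side")}
o=bot.get_obs()["tool_pos"]; L=o+[70,3,19.9]; t=np.linspace(0,2*np.pi,60); out=[]
print(L)
for n in cs:
    p=proj(L,cs[n]); print(n,"pred",p,[(r["centre"],round(r["score"],2)) for r in viewer.cut_out("lens_center",cs[n])[:2]])
    x,y=240 if n=="top" else 230,140
    x,y=int(p[0])-32,int(p[1])-32
    im=cv2.resize(cs[n]["frame"][y:y+64,x:x+64,::-1],(384,384),interpolation=cv2.INTER_CUBIC)
    for z in(-6,6):
        q=np.array([proj(L+[30*np.cos(a),30*np.sin(a),z],cs[n]) for a in t]); q=((q-[x,y]+.5)*6).astype(int)
        for u in q[::3]: cv2.circle(im,tuple(int(v) for v in u),1,(0,0,255) if z<0 else (0,255,0),-1)
    out.append(im)
cv2.imwrite("pics/c6.png",np.hstack(out))
m,p,a=blob(cs["side"],(3,100,100),(22,255,255),(250,138,270,158)); print("collar",p,a)
E
```

```text
time: 19.42
tool_pos: [556.2, -37.4, 97.6]
tcp_rot: [3.142, -0.0, 0.042]
contact_force: [-0.1, 0.1, -1.5]
grip_width: 15.6
finger_force: 30.0
[626.2   -34.422 117.521]
top pred [260.867 190.242] [([264.1, 232.1], 0.51)]
side pred [247.014 181.268] [([246.1, 184.5], 0.75)]
collar [256.444 147.778] 9
```

View pics/c6.png

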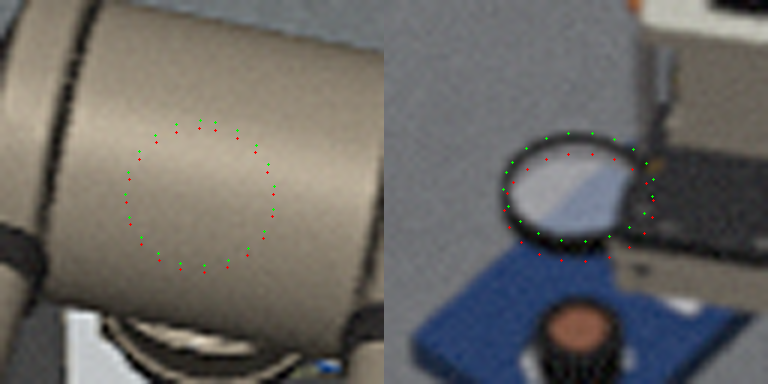

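The side view shows the lens over the seated specimen, at the predicted place to within about a pixel; the top view is blocked by the arm. I'll check the lens height and level numerically in the same side camera that gave the collar's height.

```bash
python3 - <<'E'
from m import *
from scipy.optimize import least_squares
c=viewer.capture("side"); g=cv2.GaussianBlur(c["frame"],(0,0),.6).mean(2)
o=bot.get_obs()["tool_pos"]; L=o+[70,3,19.9]; p0=proj(L,c)
# outer edge: walk inward from outside along rays, find subpixel half-crossing
pts=[]
for a in np.radians(np.arange(60,290,6)):
    r=np.arange(20,5,-.1); x=p0[0]+r*np.cos(a); y=p0[1]+r*np.sin(a)*.85
    v=cv2.remap(g.astype(np.float32),x.astype(np.float32)[None],y.astype(np.float32)[None],cv2.INTER_LINEAR)[0]
    i=np.argmin(v); 
    if v[i]>50: continue
    # inner/outer edge of the dark band
    out=[k for k in range(i) if v[k]<(v[i]+max(v[max(0,i-50):i+1]))/2]
    k=out[0]; 
    pts.append([x[k],y[k]])
pts=np.float32(pts); e=cv2.fitEllipseDirect(pts); print(len(pts),"ellipse",e,"pred",p0)
for kind in("cyl","torus"):
    t=np.linspace(0,2*np.pi,72); Q=[]
    for a in t:
        for b in ([-1,1] if kind=="cyl" else np.linspace(0,2*np.pi,16)):
            R,z=(30,6*b) if kind=="cyl" else (24+6*np.cos(b),6*np.sin(b))
            Q.append(proj(L+[R*np.cos(a),R*np.sin(a),z],c))
    h=cv2.convexHull(np.float32(Q)); d=[cv2.pointPolygonTest(h,(float(x),float(y)),True) for x,y in pts]
    res=least_squares(lambda s:[cv2.pointPolygonTest(h,(float(x-s[0]),float(y-s[1])),True) for x,y in pts],[0,0],loss="soft_l1")
    print(kind,"shift px",res.x,"rms",np.sqrt(np.mean(res.fun**2)),"z equiv",-res.x[1]/.3)
E
```

```text
17 ellipse ((244.11402893066406, 185.84735107421875), (10.731112480163574, 19.345422744750977), 102.39202880859375) pred [247.013 181.272]
cyl shift px [0. 0.] rms 0.7054326806689668 z equiv -0.0
torus shift px [0. 0.] rms 0.560269464379159 z equiv -0.0
```

```bash
python3 - <<'E'
from m import *
c=viewer.capture("side"); g=c["frame"].mean(2)
o=bot.get_obs()["tool_pos"]; L=o+[70,3,19.9]
print("rows168-196 cols 244..247:",g[166:196,244:248].mean(1).astype(int).tolist())
print("row 181 cols 228..245:",g[179:183,228:246].mean(0).astype(int).tolist(),proj(L,c))
for a in(90,-90):
    for z in(-6,6):
      for R in(30,25): print(a,z,R,proj(L+[0,R*np.sin(np.radians(a)),z],c))
E
```

```text
rows168-196 cols 244..247: [111, 114, 116, 119, 112, 64, 50, 102, 116, 135, 156, 155, 155, 155, 151, 146, 140, 138, 136, 137, 135, 109, 59, 19, 16, 31, 62, 72, 70, 72]
row 181 cols 228..245: [114, 114, 115, 113, 116, 112, 77, 59, 111, 146, 156, 157, 156, 155, 156, 157, 153, 151] [247.009 181.261]
90 -6 30 [243.8   191.886]
90 -6 25 [244.347 190.378]
90 6 30 [243.729 188.454]
90 6 25 [244.281 186.944]
-90 -6 30 [250.147 174.378]
-90 -6 25 [249.635 175.79 ]
-90 6 30 [250.129 170.93 ]
-90 6 25 [249.613 172.342]
```

The ring edges are at rows 170.7 and 191.4 against a predicted 170.9 and 191.9. So the lens is level and stands at 117.5–118.7 mm, while the collar is at about 118.5–119.5 mm. I raise it slightly, let it settle and check.

```bash
python3 -m handwheel '0 0 -.012 0 0 0 -1;0 0 -.012 0 0 0 -1;0 0 -.012 0 0 0 -1;0 0 -.012 0 0 0 -1;0 0 -.012 0 0 0 -1;0 0 -.012 0 0 0 -1;0 0 -.012 0 0 0 -1;0 0 -.012 0 0 0 -1'
python3 -m handwheel '0 0 0 0 0 0 -1;0 0 0 0 0 0 -1;0 0 0 0 0 0 -1;0 0 0 0 0 0 -1;0 0 0 0 0 0 -1;0 0 0 0 0 0 -1;0 0 0 0 0 0 -1;0 0 0 0 0 0 -1'
python3 - <<'E'
from m import *
s=viewer.capture("side")
m,p,a=blob(s,(0,70,60),(20,255,255),(230,192,265,220)); print("copper",p,a,at_z(p,s,36))
o=bot.get_obs(); print(o["tool_pos"],o["tcp_rot"],o["dq"])
E
```

```text
time: 20.38
tool_pos: [556.2, -37.4, 98.8]
tcp_rot: [3.141, 0.0, 0.042]
contact_force: [-0.2, 0.0, -1.7]
grip_width: 16.0
finger_force: 30.0
time: 21.05
tool_pos: [556.2, -37.4, 98.8]
tcp_rot: [3.141, -0.0, 0.042]
contact_force: [-0.4, 0.5, -1.4]
grip_width: 15.8
finger_force: 30.0
copper [247.066 203.311] 61 [626.874 -34.712  36.   ]
[556.206 -37.456  98.818] [ 3.141 -0.     0.042] [ 0.001 -0.002  0.    -0.002 -0.001 -0.001]
```

Steady: the lens is at (626.2, -34.4, 118.7) over the specimen at (626.5, -34.6). Handing in.

```bash
python3 -c "
from plant import bot
print(bot.close_job())"
```

```text
the job is handed in; nothing more can be done
None
```

The job is handed in, with no verdict returned: the round specimen is seated in the round nest, and the loupe is held level and steady over it with the lens at about 118.7 mm, within about 1 mm of my collar estimate of 118–120 mm. The open fingers once passed close over the post, with no contact felt and the collar unmoved afterwards.

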